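Drift the seized hinge pin out of the tin box

ROBOT

A 6-joint arm with a two-finger parallel gripper is mounted at the origin on the work surface. World frame = base frame: x ahead of the robot, y to its left, z up, the work surface at z = 0. Lengths are in m, angles in rad, forces in N, time in s.
With the tool pointing down it reaches from about 0.325 to 0.775 m from the base axis. Payload 5.5 kg.
Tool frame: the origin (TCP) lies midway between the tips of the shut fingers; the grasp point (between the pads) lies 19 mm behind it; z points along the fingers, y is the direction in which the jaws open and shut (so a half turn about z gives the same grasp; the last joint's range is limited). The gripper opens to 88 mm and grips with 3 to 60 N. Pads are 20 mm wide; open, the fingers measure 115 mm over their backs; the gripper's body (75 mm by 178 mm) begins 61 mm behind the grasp point.
Start: joints at [-1.225, 0.091, 1.231, -0, 1.82, -0.057], TCP at [0.235, -0.552, 0.223] pointing down, gripper open.
Joint ranges: [-2.87, 2.87], [-0.86, 2.18], [0.17, 2.46], [-1.51, 4.65], [0.06, 2.69], [-2.65, 2.65]. Speed limits (rad/s): [2.57, 2.57, 3.01, 3.14, 3.14, 3.14].

INTERFACE

Orientations are given as a rotation vector (axis times angle).
In Python, from plant import bot, viewer gives the robot as it stands. Calls block until the motion is done:
- bot.move_pose(position, orientation): joint-space move of the TCP to a pose.
- bot.servo_line(position, rate=0.15, rotation=None, contact_N=None): straight line of the TCP; rotation=None keeps the orientation; rate is the mean speed in m/s. With contact_N (N) it stops when the force on the tool has changed by that much, and returns True; else False.
- bot.movej(angles): joint-space move.
- bot.move_gripper(opening, f_grip=None): finger opening in m; f_grip is the grip in N (None keeps the last); returns when the fingers have stopped.
- bot.pause(seconds).
- bot.solve_ik(position, orientation): joint angles nearest the present ones, or None.
- bot.read_state(): the state.
- viewer.read_camera(name): name is "side" or "top"; returns a dict with "frame" (400x640x3 uint8, blue, green, red), "fx", "fy", "cx", "cy" (pixels), "world_from_camera" (4x4, takes a point from camera to world coordinates). Camera axes: x right, y up, looking along -z (the intrinsics and any distortion apply to the point x, -y, -z); pixel columns grow to the right and rows downward; lengths in m; the calibration is good to about 2 mm. A picture is of the moment at which its call begins. There is no depth.
A pose or a line that the arm cannot do raises bot.IKError and nothing moves.
- bot.sign_off(): hands the job in, once; it reports no verdict.
The state is a dict: "time": time; "qpos": joint angles; "joint_vel": joint speeds; "joint_efforts": joint torques, N m; "position": TCP position; "ee_rot": TCP orientation; "wrist_force": force on the tool from outside, world axes, zero at the start; "wrist_torque": the same for the moment, N m; "gripper_width": finger opening in m.
Only numpy, scipy, OpenCV 4.12 (cv2) and the standard library are available. Lean on these libraries where they do the work, as an engineer would, in place of code of your own. Each camera call takes 0.05 s, during which the arm holds its last target. There are 200 camera calls.

TASK

The lid hinge of the green tin box is held by a seized brass pin. Take the orange-handled drift punch from its rack and push the pin down through the hinge barrel from the upper end with steady pressure, not blows, until at least 25 mm of it stands out below (the tin leans and gives a little on its rubber pad, so lean the punch with it and follow). Then stand the punch upright in the middle hole of its rack again and leave the tire lever, lockring tool, coaster and oil bottle where they are.

Things in the scene. Friction and masses are not known exactly. Their poses are not given: they have to be found in the camera images.
- punch: Drift punch, loose, about 0.12 kg: orange handle 18 x 18 x 60 mm, then a steel shank 70 mm long, 7 mm in diameter, its last 6 mm tapering to a flat 5.6 mm tip. Origin: handle's centre; z from tip to handle, x and y normal to the handle's flats. Starts upright in the rack's middle hole, the handle's underside (30 mm below the origin) resting on the plate.
- punch_tip (a point): The punch's tip, 100 mm below the handle's centre along the punch.
- rack: Dark wooden rack, fixed: plate 70 (x) by 150 (y) by 12 mm on two end legs, top 90 mm above the table, open below; origin on the table under its centre. Middle hole 12 mm wide. A short red handle (35 mm above the plate) stands 60 mm to +y of the hole, a short black one 60 mm to -y; both belong to the rack.
- rack_hole (a point): Centre of the rack's middle hole, at the top face of the plate.
- tin: Green tin box, 130 mm long (z), 88 wide (y), 70 deep, strapped on end in a fixed cradle on a soft rubber pad: pushed along its length it sinks 1 mm per 2 N (at most 11 mm) and springs back. z is up, leaning 0.5 rad to the robot; x up and away. Origin: middle of its lower end's +x edge. On its +x side, along z, the steel hinge barrel: 18 mm outside, 50 long, upper end 12 below the tin's top.
- bore_mouth (a point): Centre of the upper, open end of the hinge barrel; z points out of the barrel along its axis (up and towards the robot). The bore is 10 mm in diameter, straight, without chamfer, and runs right through. Nothing stands above it.
- bore_exit (a point): Centre of the lower end of the same barrel, 50 mm down its axis; same axes. More than 50 mm is free below it for the pin.
- pin (a joint): The brass pin (9.2 mm thick, 44 long): travel down the barrel, m, 0 to 0.040 (hard stop). At 0 its ends lie 3 mm inside the barrel's upper and lower ends, so value minus 0.003 is the length standing out below. Starts at 0 to 0.006. Stuck by friction: it starts and keeps moving at 14 to 18 N along the axis, after the tin has sunk 7 to 9 mm, and stays where the push ends.
- tire_lever: Yellow plastic tire lever, 150 mm long, 20 mm wide, lying flat; leave alone.
- lockring_tool: Chrome splined lockring tool, 34 mm in diameter and 34 mm tall, standing; leave alone.
- coaster: Blue ceramic coaster, a disc 92 mm in diameter, 8 mm thick; leave alone.
- oil_bottle: White oil bottle with red cap, 48 mm in diameter and 110 mm tall; leave alone.
There are look-alikes about, which are no part of the job. Leave any blue look-alike of the punch alone.

How it is judged:
By the outcome, as a careful person would: the job done as asked, in the order asked, and still so for the second after the job is handed in, with the robot touching nothing.
It also fails if it takes over 58 s, if anything falls off the work surface, if the arm or the gripper's body presses on something with over 40 N, if the wrist force passes 120 N, or if a joint passes its speed limit or range.

## Working session

There is one attempt and no reset: what is moved stays moved. The work goes in short steps, each a Python script; the robot and the scene stay as the last script left them, time stands still between calls to the robot, and variables do not carry over. Pictures are saved under pics/ and viewed, about 8 in all and at most 12, crops included, and the job is handed in when it is done.

```bash
ls; mkdir -p pics
python3 - <<'E'
from plant import bot, viewer
import cv2,numpy as np
np.set_printoptions(precision=4,suppress=True)
for n in("side","top"):
    c=viewer.read_camera(n); cv2.imwrite(f"pics/{n}0.png",c["frame"])
    print(n,{k:v for k,v in c.items() if k!="frame"})
print(bot.read_state())
E
```

```text
pics
side {'fx': 520.5069127201635, 'fy': 520.5069127201635, 'cx': 319.8779378947522, 'cy': 201.87315231510343, 'world_from_camera': array([[-0.9438,  0.1939, -0.2676,  0.1844],
       [-0.3294, -0.4876,  0.8085,  1.0449],
       [ 0.0263,  0.8513,  0.5241,  0.8203],
       [ 0.    ,  0.    ,  0.    ,  1.    ]])}
top {'fx': 379.9502086698115, 'fy': 379.9502086698115, 'cx': 313.2184898517586, 'cy': 194.04402025819084, 'world_from_camera': array([[-0.0294,  0.98  , -0.1966,  0.3269],
       [-0.9995, -0.0306, -0.003 , -0.0135],
       [-0.009 ,  0.1964,  0.9805,  1.1265],
       [ 0.    ,  0.    ,  0.    ,  1.    ]])}
{'time': 0.1, 'qpos': array([-1.2247,  0.0918,  1.2318, -0.    ,  1.8198, -0.0567]), 'joint_vel': array([-0.0006, -0.0001, -0.0025, -0.0007, -0.0003, -0.0017]), 'joint_efforts': array([  0.0029, -44.7858, -40.7569,   0.0702,   0.0284,  -0.0001]), 'position': array([ 0.2351, -0.5517,  0.2216]), 'ee_rot': array([-3.0764, -0.6281,  0.0004]), 'wrist_force': array([ 0.0747, -0.4882,  0.1194]), 'wrist_torque': array([ 0.0102, -0.056 , -0.0124]), 'gripper_width': 0.08777267952034785}
```

View pics/side0.png

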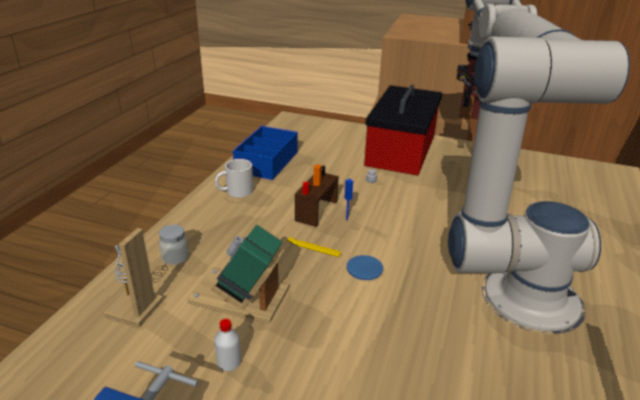

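View pics/top0.png

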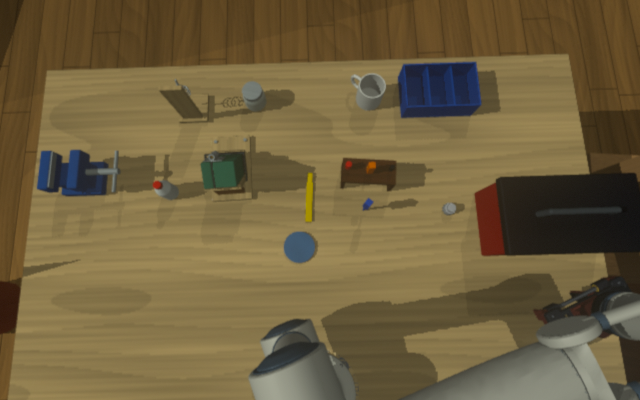

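The side view shows the rack at (317,198), with an orange handle at (318,175), a fixed red one at (306,187), a fixed black one at about (322,170), and a blue look-alike at (348,190). The tin is at (250,262) with its grey barrel near (235,243). In the top view these are: orange (372,167), red (348,165), blue (368,204) and tin (224,170). I choose the orange handle in the middle of the rack, and check it in a crop.

Run:
```python
import cv2,numpy as np
s=cv2.imread("pics/side0.png");t=cv2.imread("pics/top0.png")
z=lambda im,x,y,w,h:cv2.resize(im[y:y+h,x:x+w],(400,300),interpolation=cv2.INTER_CUBIC)
o=np.vstack([np.hstack([z(s,285,150,80,60),z(s,205,220,100,75)]),np.hstack([z(t,330,150,80,60),z(t,190,140,80,60)])])
cv2.imwrite("pics/crop0.png",o)
```

```text
(no output)
```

View pics/crop0.png

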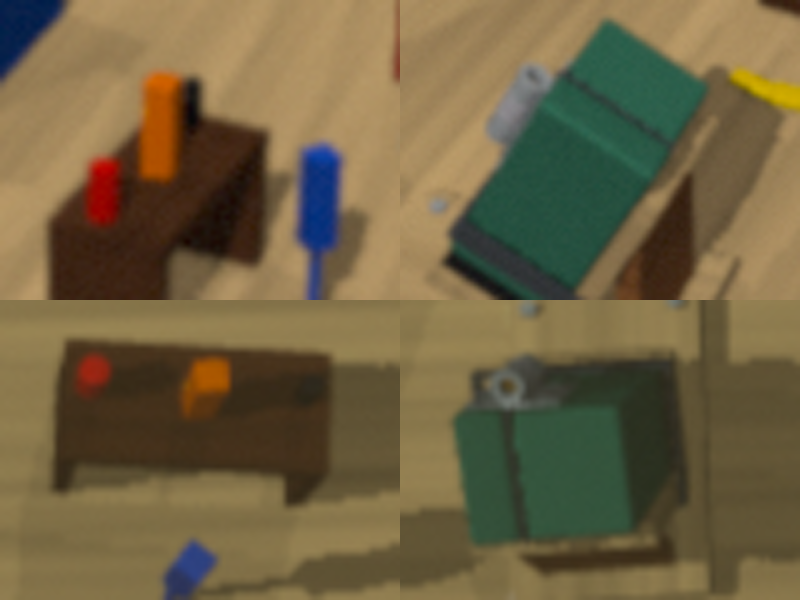

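The crop confirms the orange handle in the rack's middle hole, between the red and black stubs. The bore mouth is at about (211.6,157.2) in the top view and (238.8,239.3) in the side view. Next I compute positions.

```bash
cat > h.py <<'E'
from plant import bot, viewer
import cv2,numpy as np
from scipy.spatial.transform import Rotation as R
np.set_printoptions(precision=4,suppress=True)
def ray(c,p):
    T=c["world_from_camera"]; d=T[:3,:3]@np.array([(p[0]-c["cx"])/c["fx"],-(p[1]-c["cy"])/c["fy"],-1.])
    return T[:3,3],d/np.linalg.norm(d)
def proj(c,P):
    T=c["world_from_camera"]; q=T[:3,:3].T@(np.asarray(P)-T[:3,3])
    return np.array([c["cx"]-c["fx"]*q[0]/q[2], c["cy"]+c["fy"]*q[1]/q[2]])
def plane(c,p,z):
    o,d=ray(c,p); return o+d*(z-o[2])/d[2]
def tri(c1,p1,c2,p2):
    A=np.zeros((3,3));b=np.zeros(3)
    rs=[ray(c1,p1),ray(c2,p2)]
    for o,d in rs:
        M=np.eye(3)-np.outer(d,d);A+=M;b+=M@o
    X=np.linalg.solve(A,b)
    return X,[np.linalg.norm(np.cross(d,X-o)) for o,d in rs]
def mask(im,hlo,hhi,smin=120,vmin=40):
    return cv2.inRange(cv2.cvtColor(im,cv2.COLOR_BGR2HSV),(hlo,smin,vmin),(hhi,255,255))
def blob(m,near,r=60):
    n,l,s,c=cv2.connectedComponentsWithStats(m)
    best=max((i for i in range(1,n) if np.hypot(*(c[i]-near))<r),key=lambda i:s[i,4])
    return l==best,s[best],c[best]
def cams(): return viewer.read_camera("side"),viewer.read_camera("top")
E
python3 - <<'E'
from h import *
S,T=cams()
ps={}
for n,c,near in(("s",S,(318,175)),("t",T,(371,166))):
    m,s,ce=blob(mask(c["frame"],7,18,150,60),near,12);print(n,s,ce,plane(c,ce,.12));ps[n]=ce
print("orange",tri(S,ps["s"],T,ps["t"]))
print("mouth",tri(S,(238.75,239.25),T,(211.6,157.2)))
for n,c,near in(("s",S,(318,200)),("t",T,(368,172))):
    m,s,ce=blob(mask(c["frame"],0,179,80,15)&(c["frame"].max(2)<85).astype(np.uint8)*255,near,25)
    k=cv2.findContours(m.astype(np.uint8),0,2)[0][0]; print("rack",n,s,cv2.minAreaRect(k))
for n,c,near in(("s",S,(250,262)),("t",T,(224,170))):
    m,s,ce=blob(mask(c["frame"],60,90,60,25),near,25)
    k=max(cv2.findContours(m.astype(np.uint8),0,2)[0],key=cv2.contourArea)
    print("tin",n,s,cv2.approxPolyDP(cv2.convexHull(k),2,True)[:,0].tolist())
# end corners from crop
tc=lambda x,y:(190+(x-400)/5,140+(y-300)/5); sc=lambda x,y:(205+(x-400)/4,220+y/4)
A,ra=tri(S,sc(705,90),T,tc(635,530)); B,rb=tri(S,sc(610,20),T,tc(617,405)); C,rc=tri(S,sc(650,175),T,tc(475,545));D,rd=tri(S,sc(545,105),T,tc(457,415))
for X in((A,ra),(B,rb),(C,rc),(D,rd)):print(X)
# rack corners at z=.09 in top
for p in((66,341),(330,353),(328,470),(56,465)): print("rackc",plane(T,(330+p[0]/5,150+(p[1]-300)/5),.09))
E
```

```text
s [295 164  42  47 584] [316.2894 183.5291] [ 0.5824 -0.1218  0.12  ]
t [342 159  53  26 822] [367.6764 171.8005] [ 0.586  -0.1608  0.12  ]
orange (array([ 0.5947, -0.1642,  0.0944]), [np.float64(0.002089985238495778), np.float64(0.0020899852384957036)])
mouth (array([0.6244, 0.2522, 0.1735]), [np.float64(0.00013525156035363607), np.float64(0.0001352515603536911)])
rack s [ 295  166   44   60 1324] ((315.63372802734375, 197.65396118164062), (35.66535949707031, 59.46461486816406), 39.559669494628906)
rack t [ 341  159   56   32 1240] ((368.2691955566406, 174.039306640625), (54.948482513427734, 29.415769577026367), 3.7313973903656006)
tin s [ 222  226   60   67 1993] [[258, 226], [281, 242], [247, 292], [222, 273], [243, 241]]
tin t [213 161  23  26 526] [[232, 161], [235, 185], [216, 186], [213, 163]]
(array([0.5528, 0.1915, 0.1425]), [np.float64(0.00046035424418222376), np.float64(0.0004603542441822156)])
(array([0.6097, 0.1938, 0.1771]), [np.float64(0.0015763292508478794), np.float64(0.0015763292508479173)])
(array([0.5471, 0.2755, 0.1468]), [np.float64(0.0012664003554797383), np.float64(0.0012664003554798144)])
(array([0.6072, 0.2769, 0.1774]), [np.float64(0.0012879109743401782), np.float64(0.0012879109743401988)])
rackc [ 0.6356 -0.0982  0.09  ]
rackc [ 0.6238 -0.247   0.09  ]
rackc [ 0.5561 -0.241   0.09  ]
rackc [ 0.5638 -0.0894  0.09  ]
```

Run:
```python
from h import *
S,T=cams()
ps={}
for n,c,near in(("s",S,(318,175)),("t",T,(371,166))):
    m=mask(c["frame"],5,20,180,100); m,s,ce=blob(m,near,12);print(n,s,ce,plane(c,ce,.12));ps[n]=ce
print("orange",tri(S,ps["s"],T,ps["t"]))
O=tri(S,ps["s"],T,ps["t"])[0]
for lean,p in((0,O),(.5,np.array([.6244,.2522,.1735]))):
  for a in(0,np.pi):
    pass
from numpy import cos,sin
def rot(zdir,ydir):
    z=zdir/np.linalg.norm(zdir);y=ydir-z*(ydir@z);y/=np.linalg.norm(y);return R.from_matrix(np.c_[np.cross(y,z),y,z]).as_rotvec()
for yd in(1,-1):
    yw=-.075; print("grasp",bot.solve_ik(O+[0,0,.05],rot(np.array([0,0,-1.]),yd*np.array([cos(yw),sin(yw),0]))))
    yw=.04; bz=np.array([-sin(.5)*cos(yw),-sin(.5)*sin(yw),cos(.5)]);bx=np.array([cos(.5)*cos(yw),cos(.5)*sin(yw),sin(.5)])
    for h in (.04,.12): print("bore",bot.solve_ik(np.array([.6244,.2522,.1735])+bz*h,rot(-bz,yd*bx)))
```

```text
s [312 165  10  22 156] [316.6026 175.2051] [ 0.5973 -0.1666  0.12  ]
t [366 161  10  12  73] [370.6575 165.589 ] [ 0.6032 -0.17    0.12  ]
orange (array([ 0.6013, -0.1707,  0.1179]), [np.float64(0.0024893509632080008), np.float64(0.00248935096320804)])
grasp [-0.331   0.1545  1.2588 -0.      1.7283 -0.256 ]
bore [ 0.4418 -0.1789  1.5932 -0.1978  1.2671  0.4168]
bore [ 0.474  -0.2611  1.5395 -0.2058  1.4065  0.4204]
grasp None
bore None
bore None
```

```bash
cat >> h.py <<'E'
def rot(zdir,ydir):
    z=zdir/np.linalg.norm(zdir);y=ydir-z*(ydir@z);y/=np.linalg.norm(y);return R.from_matrix(np.c_[np.cross(y,z),y,z]).as_rotvec()
RYAW=-.075
RG=rot(np.array([0,0,-1.]),np.array([np.cos(RYAW),np.sin(RYAW),0]))
def bore(yw=.04,le=.5):
    bz=np.array([-np.sin(le)*np.cos(yw),-np.sin(le)*np.sin(yw),np.cos(le)]);by=np.array([-np.sin(yw),np.cos(yw),0])
    bx=np.cross(by,bz);return bx,by,bz,rot(-bz,bx)
E
python3 - <<'E'
from h import *
P=np.array([.600,-.169,0])
bot.move_pose(P+[0,0,.21],RG); bot.move_gripper(.05)
print(bot.servo_line(P+[0,0,.104],.12,contact_N=8))
print(bot.read_state()["position"])
bot.move_gripper(0.0,45); s=bot.read_state();print(s["gripper_width"],s["position"],s["wrist_force"],s["time"])
print(bot.servo_line(P+[0,0,.225],.12,contact_N=15)); s=bot.read_state();print(s["gripper_width"],s["position"],s["wrist_force"],s["time"])
S,T=cams()
z=lambda im,x,y,w,h:cv2.resize(im[y:y+h,x:x+w],(400,400),interpolation=cv2.INTER_CUBIC)
cv2.imwrite("pics/lift.png",np.hstack([z(S["frame"],270,100,100,100),z(T["frame"],330,120,80,80)]))
cv2.imwrite("pics/lift_s.png",S["frame"]);cv2.imwrite("pics/lift_t.png",T["frame"])
E
```

```text
False
[ 0.6005 -0.1692  0.1052]
0.017735205814047646 [ 0.5999 -0.1689  0.1042] [-1.2369  0.2548  1.0603] 4.6
False
0.018031526408357496 [ 0.5997 -0.1689  0.2238] [-0.1193 -0.1658 -2.122 ] 5.7583
```

View pics/lift.png

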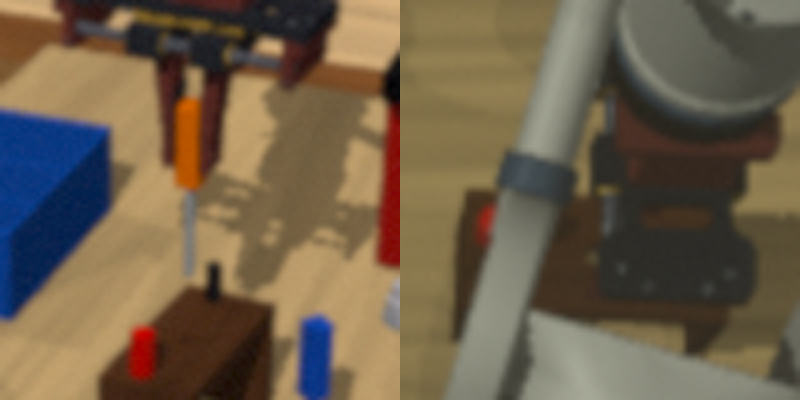

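The lift crop shows the punch held straight, with its tip at about side pixel (317.2,168.5). The arm covers the top view there.

Run:
```python
from h import *
S,T=cams(); s=bot.read_state(); p=s["position"]
tip=p-[0,0,.0842]; org=tip+[0,0,.1]
m,st,ce=blob(mask(S["frame"],5,20,180,90),(317,135),15)
print("orange centroid",st,ce,"pred",proj(S,org)); print("tip pred",proj(S,tip),"seen 317.2,168.5", plane(S,(317.2,168.5),tip[2]),tip)
print("handle-plane",plane(S,ce,org[2]),org)
# steel columns: per-row darkest/greyest centre
f=S["frame"].astype(int); 
for r in range(146,172): 
    row=f[r,308:327]; sat=(row.max(1)-row.min(1)); print(r,sat.tolist())
```

```text
orange centroid [313 124   8  23 166] [316.5663 135.0482] pred [317.0805 135.4339]
tip pred [316.2357 168.4117] seen 317.2,168.5 [ 0.5971 -0.1694  0.1398] [ 0.5998 -0.1689  0.1398]
handle-plane [ 0.6019 -0.1707  0.2398] [ 0.5998 -0.1689  0.2398]
146 [82, 83, 83, 82, 86, 98, 115, 133, 149, 178, 171, 126, 85, 61, 54, 51, 52, 51, 56]
147 [81, 83, 83, 84, 82, 83, 89, 91, 85, 84, 91, 81, 62, 53, 51, 50, 51, 53, 61]
148 [80, 83, 83, 82, 81, 81, 80, 72, 44, 23, 31, 44, 50, 51, 51, 50, 51, 55, 60]
149 [81, 82, 82, 80, 81, 80, 78, 63, 27, 7, 13, 34, 47, 50, 50, 51, 51, 55, 52]
150 [82, 82, 81, 80, 81, 80, 75, 56, 19, 2, 12, 36, 49, 52, 56, 56, 57, 54, 54]
151 [83, 81, 81, 80, 78, 77, 71, 51, 16, 2, 14, 38, 52, 59, 64, 69, 71, 63, 56]
152 [80, 81, 79, 78, 78, 77, 71, 52, 16, 3, 14, 45, 62, 67, 75, 79, 77, 73, 68]
153 [79, 81, 77, 77, 77, 77, 74, 54, 17, 3, 15, 45, 60, 66, 73, 74, 75, 73, 73]
154 [78, 77, 77, 77, 77, 77, 71, 52, 17, 4, 17, 44, 57, 61, 65, 69, 65, 66, 64]
155 [76, 75, 76, 77, 76, 76, 70, 50, 19, 5, 24, 54, 69, 70, 69, 66, 62, 57, 55]
156 [72, 71, 74, 75, 76, 76, 70, 55, 25, 7, 3
[... 543 characters left out ...]
3, 74, 74, 56, 25, 10, 35, 63, 74, 76, 75, 79, 80, 80, 82]
164 [72, 71, 70, 75, 76, 76, 73, 58, 24, 11, 32, 63, 75, 74, 73, 70, 75, 79, 83]
165 [75, 75, 75, 77, 74, 77, 73, 58, 24, 9, 35, 62, 75, 65, 56, 53, 57, 72, 80]
166 [80, 76, 76, 77, 75, 75, 72, 57, 24, 10, 36, 65, 72, 59, 35, 22, 35, 59, 77]
167 [80, 79, 78, 75, 74, 77, 72, 57, 24, 14, 44, 71, 76, 57, 27, 8, 25, 53, 74]
168 [80, 79, 76, 74, 75, 75, 71, 59, 33, 28, 54, 75, 76, 56, 29, 4, 22, 53, 73]
169 [81, 76, 75, 74, 76, 76, 75, 68, 56, 52, 68, 78, 74, 57, 28, 5, 24, 55, 73]
170 [81, 76, 77, 77, 76, 74, 74, 72, 68, 67, 75, 78, 75, 55, 27, 5, 23, 54, 73]
171 [78, 77, 76, 75, 75, 75, 74, 70, 65, 62, 63, 65, 64, 46, 22, 4, 22, 51, 71]
```

Run:
```python
from h import *
M=np.array([.6244,.2522,.1735]); bx,by,bz,RB=bore()
bot.servo_line(bot.read_state()["position"]+[0,0,.06],.15)
bot.move_pose(M+bz*(.0842+.08),RB); print(bot.servo_line(M+bz*(.0842+.012),.12,contact_N=10))
s=bot.read_state(); print(s["time"],s["position"],s["ee_rot"],RB,s["wrist_force"])
S,T=cams(); tip=s["position"]-bz*.0842; print(proj(S,tip),proj(T,tip))
cv2.imwrite("pics/hov_s.png",S["frame"]);cv2.imwrite("pics/hov_t.png",T["frame"])
z=lambda im,x,y,w,h:cv2.resize(im[y:y+h,x:x+w],(400,400),interpolation=cv2.INTER_CUBIC)
cv2.imwrite("pics/hov.png",np.hstack([z(S["frame"],215,205,50,50),z(T["frame"],187,132,50,50)]))
```

```text
False
8.775 [0.5786 0.2502 0.2586] [1.906  1.9828 0.5072] [1.9058 1.9836 0.5065] [-0.0158 -0.7559 -1.5127]
[240.8393 235.3374] [210.5386 158.0239]
```

View pics/hov.png

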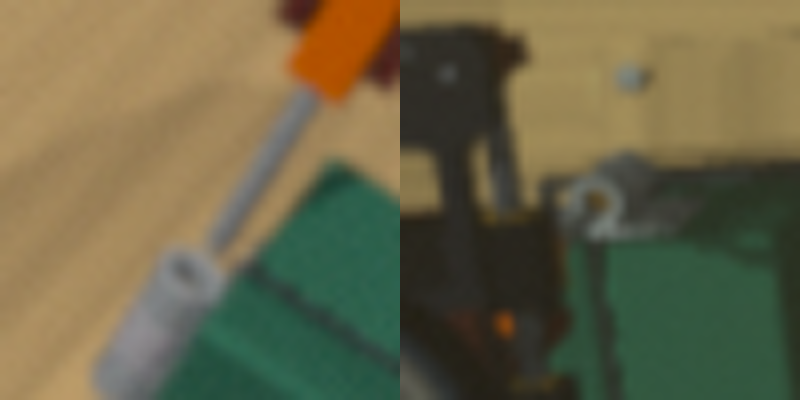

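The hover crop shows the bore mouth at side pixel (238.3,238.4) and the punch tip at about (242.3,235.6). In the top view the ring is at (211.4,157.4), and the shank there is hard to separate from the gripper. I measure the axis directions with line fits and difference images.

Run:
```python
from h import *
S,T=cams(); bx,by,bz,RB=bore(); s=bot.read_state(); tip=s["position"]-bz*.0842
a=lambda c,P,d:(lambda v:np.arctan2(v[0],v[1]))(proj(c,P)-proj(c,P+d*.05))
f=S["frame"].astype(float); b=cv2.imread("pics/side0.png").astype(float)
d=np.abs(f-b).sum(2)
# shank profile: rows, weighted centre of difference from background
pts=[]
for r in range(218,236):
    x=np.arange(236,258); exp=254-(r-217)*.613
    w=np.clip(d[r,236:258]-25,0,None)*(abs(x-exp)<5); pts.append((r,(x*w).sum()/max(w.sum(),1e-6),w.sum()))
pts=np.array(pts);print(pts)
k=pts[1:14];m=np.polyfit(k[:,0],k[:,1],1);print("shank slope",m,"pred",-np.tan(-a(S,tip,bz)), "tip row235.5:",np.polyval(m,235.5))
# barrel edges in original: print hsv-sat rows
hs=cv2.cvtColor(S["frame"],cv2.COLOR_BGR2HSV)
for r in range(238,256): print(r,hs[r,222:248,1].tolist())
for le in(.42,.46,.5,.54):
  for yw in(-.02,.04,.1): print(le,yw,np.tan(a(S,tip-bz*.012,bore(yw,le)[2])))
ft=T["frame"].astype(float);bt=cv2.imread("pics/top0.png").astype(float)
print("top diff");print(np.abs(ft-bt).sum(2)[148:166,200:222].astype(int))
```

```text
[[218.     252.3421 228.    ]
 [219.     251.5901 222.    ]
 [220.     251.0217 230.    ]
 [221.     250.1423 246.    ]
 [222.     249.6353 255.    ]
 [223.     249.1358 265.    ]
 [224.     248.5185 270.    ]
 [225.     247.8651 289.    ]
 [226.     247.0961 281.    ]
 [227.     246.6007 298.    ]
 [228.     245.9377 289.    ]
 [229.     245.1479 284.    ]
 [230.     244.4752 282.    ]
 [231.     243.8855 262.    ]
 [232.     243.2266 256.    ]
 [233.     242.7824 262.    ]
 [234.     242.1619 210.    ]
 [235.     242.2812 160.    ]]
shank slope [ -0.6402 391.8269] pred -0.6293193753781332 tip row235.5: 241.0507126356189
238 [112, 111, 111, 110, 113, 112, 111, 110, 111, 110, 109, 95, 50, 9, 2, 8, 2, 6, 2, 21, 55, 76, 55, 27, 28, 79]
239 [113, 109, 109, 110, 110, 112, 113, 111, 112, 109, 104, 73, 27, 2, 4, 2, 5, 4, 6, 4, 22, 34, 35, 65, 76, 78]
240 [112, 113, 111, 110, 112, 109, 110, 114, 112, 105, 87, 47, 8, 9, 6, 4, 7, 2, 8, 8, 10, 31, 75, 117, 121, 106]
241 [111, 112, 111, 110, 112, 112, 109, 114, 109, 95, 59, 17, 8, 8, 8, 8, 8, 4, 10, 10, 28, 63, 116, 135, 141, 124]
242 [109, 113
[... 2987 characters left out ...]
7  11   8  11  15   5   3   7
    6   5   6   2]
 [174 178 184 190 153  81  40   7  24  92  90  34   9  14  12   7   4   1
    5  12  18  15]
 [205 208 199 184 139 100  63  31  49  82  70  16  17  13  10  10   6   2
   10  24  30  31]
 [217 205 165 133 126 106  75  45  49  53  22   8  12  13   8  11   7   8
    1  20  22  37]
 [209 162 106  87  88  79  50  35  11   5   6   4   5   5   7   7   5   7
    7   4   9  15]
 [178 105  86  85  87  83  63  48   7   5   8   7   4   6   7   9   8   8
    9   7   7   4]
 [154  97  88  85  83  89  69  44   2   3   3   7   4   7   8   9   9   6
    7   6   7  11]
 [168 104  92  86  93  88  75  46   5   7   4   3   5   9   7  10   7  10
    6   8   8   6]]
```

Fits: the shank slope of -0.640 matches the barrel axis at -0.643 and the predicted -0.629. In the side view the two lines coincide within about 0.2 px, so only the offset along the line of sight is still open. I go closer and check the top view.

Run:
```python
from h import *
M=np.array([.6244,.2522,.1735]); bx,by,bz,RB=bore()
print(bot.servo_line(M+bz*(.0842+.005),.05,contact_N=6))
s=bot.read_state(); tip=s["position"]-bz*.0842; 
S,T=cams(); print(s["time"],tip,proj(S,tip),proj(T,tip),proj(T,tip+bz*.03),proj(S,M),proj(T,M), s["wrist_force"])
cv2.imwrite("pics/n_s.png",S["frame"]);cv2.imwrite("pics/n_t.png",T["frame"])
z=lambda im,x,y,w,h:cv2.resize(im[y:y+h,x:x+w],(w*16,h*16),interpolation=cv2.INTER_CUBIC)
t0=cv2.imread("pics/top0.png");s0=cv2.imread("pics/side0.png")
g=lambda im:cv2.convertScaleAbs(im,alpha=1.5)
cv2.imwrite("pics/near.png",np.vstack([np.hstack([z(S["frame"],228,228,24,17),z(s0,228,228,24,17)]),np.hstack([g(z(t0,200,148,24,18)),g(z(T["frame"],200,148,24,18))])]))
```

```text
False
9.2667 [0.6219 0.252  0.1771] [239.7096 238.0468] [211.2896 157.7718] [208.5526 160.2077] [238.6788 239.2175] [211.6147 157.2389] [ 0.2262 -0.4997 -1.1912]
```

View pics/near.png

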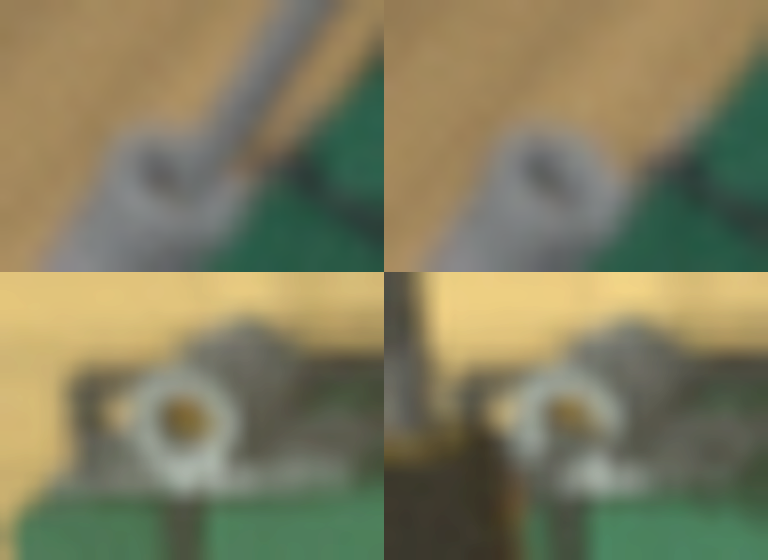

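The near crop shows the top-view ring centre at (211.1,156.5) and the tip at about (210.6,157.9). In the side view the tip sits toward the tin-side rim, with the ring centre near (238,238.4). So the tip is about 2 mm too far toward -bx, part of it my half-pixel crop offset. I shift +2.2 mm and probe gently.

Run:
```python
from h import *
M=np.array([.6244,.2522,.1735]); bx,by,bz,RB=bore(); M2=M+bx*.0022
bot.servo_line(M2+bz*(.0842+.006),.05)
bot.pause(.2); f0=bot.read_state()["wrist_force"]
for h in np.arange(.004,-.0121,-.002):
    c=bot.servo_line(M2+bz*(.0842+h),.02,contact_N=6); s=bot.read_state(); p=s["position"]-bz*.0842-M2; f=s["wrist_force"]-f0
    print(h,c,"pos bxyz mm",1e3*np.array([p@bx,p@by,p@bz]),"F",np.array([f@bx,f@by,f@bz]),s["time"])
    if f@bz>5: break
S,T=cams()
z=lambda im,x,y,w,h:cv2.resize(im[y:y+h,x:x+w],(w*16,h*16),interpolation=cv2.INTER_CUBIC)
cv2.imwrite("pics/probe.png",np.hstack([z(S["frame"],228,225,24,24),cv2.convertScaleAbs(z(T["frame"],200,145,24,24),alpha=1.5)]))
```

```text
0.004 False pos bxyz mm [-0.2267 -0.0587  3.6806] F [0.1342 0.3096 1.1861] 10.0667
0.002 False pos bxyz mm [-0.1569 -0.0449  1.754 ] F [-1.8854  0.2972  0.4163] 10.3167
0.0 False pos bxyz mm [-0.1168 -0.0159 -0.2081] F [-0.2448 -0.6517  0.4526] 10.5667
-0.002 False pos bxyz mm [-0.1247 -0.0363 -2.2009] F [-0.8545 -0.2789  1.44  ] 10.8167
-0.004 False pos bxyz mm [-0.1505 -0.0329 -4.2221] F [-0.1888  0.9225  0.8261] 11.0667
-0.006 False pos bxyz mm [ 0.3268  0.0734 -5.734 ] F [-0.2206  0.9029  2.2489] 11.3167
-0.008 False pos bxyz mm [ 0.3881  0.0933 -7.4443] F [-0.7778  0.0288  5.6637] 11.5667
```

View pics/probe.png

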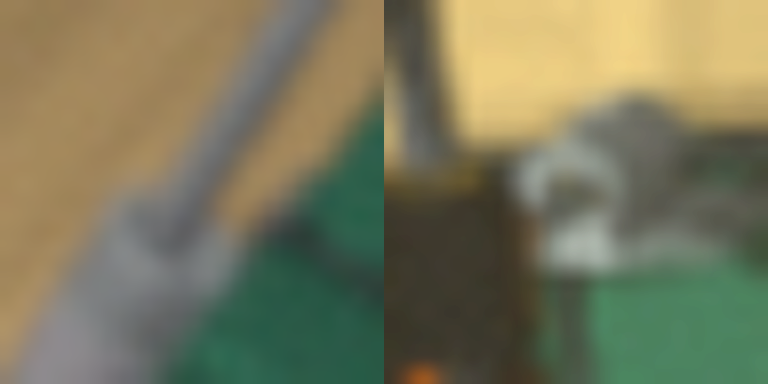

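The probe crop shows the shank inside the ring in both views (side (239,239), top hole half covered). Force starts at about 5 mm below the mouth with hardly any lateral load, which fits the pin's top rather than the rim. I push.

Run:
```python
from h import *
M=np.array([.6244,.2522,.1735]); bx,by,bz,RB=bore(); M2=M+bx*.0022
bot.move_gripper(0,60); F0=np.array([0,0,-1.3])
for h in np.arange(-.011,-.0461,-.0035):
    c=bot.servo_line(M2+bz*(.0842+h),.025,contact_N=20); s=bot.read_state(); p=s["position"]-bz*.0842-M2; f=s["wrist_force"]-F0
    print(round(h,4),c,"mm",1e3*np.array([p@bx,p@by,p@bz]),"F",np.array([f@bx,f@by,f@bz]),"T",s["wrist_torque"],round(s["time"],2))
    if c or abs(f@bx)>12 or abs(f@by)>12 or f@bz>24: print("STOP");break
```

```text
-0.011 False mm [  0.448    0.1159 -10.0938] F [-0.5803 -0.3718  9.5136] T [-0.1332  0.601  -0.026 ] 12.15
-0.0145 False mm [  0.594    0.0972 -12.9067] F [-2.2159 -1.0702 12.8662] T [-0.2297  0.869  -0.1387] 12.44
-0.018 False mm [  0.6134   0.1224 -16.2772] F [-2.0749 -1.0324 14.1387] T [-0.2766  1.0368 -0.1194] 12.73
-0.0215 False mm [  0.6044   0.127  -19.7793] F [-3.432  -0.7546 13.7849] T [-0.3217  0.9852 -0.1037] 13.03
-0.025 False mm [  0.5821   0.1333 -23.3089] F [-2.8705 -0.9667 13.6332] T [-0.2919  1.0237 -0.1163] 13.32
-0.0285 False mm [  0.6158   0.1084 -26.8114] F [-3.5832 -0.7297 13.9608] T [-0.3298  1.0256 -0.1738] 13.61
-0.032 False mm [  0.6115   0.0872 -30.3447] F [-3.7636 -0.3492 13.547 ] T [-0.295   0.9916 -0.1695] 13.9
-0.0355 False mm [  0.6473   0.0886 -33.8088] F [-2.0526 -1.1132 13.497 ] T [-0.3219  1.0129 -0.0919] 14.19
-0.039 False mm [  0.6232   0.0919 -37.3453] F [-1.9716 -0.3945 13.7926] T [-0.3411  0.9611 -0.1329] 14.48
-0.0425 False mm [  0.606    0.0889 -40.8732] F [-2.9845 -1.4734 13.9947] T [-0.3123  0.9856 -0.0962] 14.78
-0.046 False mm [  0.6101   0.1254 -44.3742] F [-3.4983 -0.6374 13.2179] T [-0.3662  1.0084 -0.172 ] 15.07
```

Run:
```python
from h import *
S,T=cams(); s=bot.read_state(); bx,by,bz,RB=bore(); tip=s["position"]-bz*.0842
print("handle bottom pred",proj(S,tip+bz*.07),"handle ctr",proj(S,tip+bz*.1),"exit",proj(S,np.array([.6263,.2522,.1745])-bz*.05),s["gripper_width"])
m,st,ce=blob(mask(S["frame"],5,20,180,90),proj(S,tip+bz*.09),15);print(st,ce)
cv2.imwrite("pics/push.png",cv2.resize(S["frame"][190:280,190:290],(800,600) if 0 else (660,594),interpolation=cv2.INTER_CUBIC))
```

```text
handle bottom pred [242.3731 230.8014] handle ctr [248.1807 221.5445] exit [228.7973 253.0369] 0.017670615352281906
[239 209  21  26 255] [248.6431 221.1647]
```

View pics/push.png

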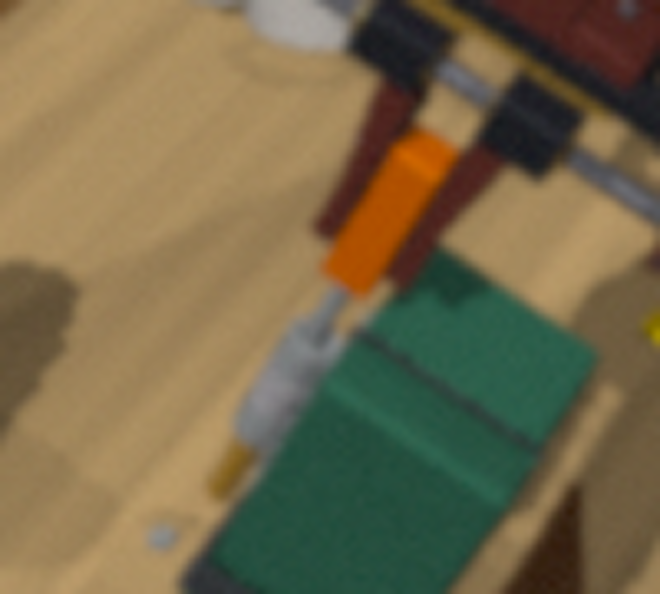

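The push crop shows the brass pin standing out of the barrel, from about (226,257) to (223,264), and the punch still straight in the bore. I measure the protrusion properly.

Run:
```python
from h import *
S=viewer.read_camera("side"); bx,by,bz,RB=bore(); s=bot.read_state(); tip=s["position"]-bz*.0842
print("tip",proj(S,tip),"pin end if no slip",proj(S,tip-bz*.044),"5mm less",proj(S,tip-bz*.039), 'handle bottom',proj(S,tip+bz*.07))
M2=np.array([.6244,.2522,.1735])+bx*.0022
print("mouth sunk7",proj(S,M2-bz*.007),"exit",proj(S,M2-bz*.057))
hs=cv2.cvtColor(S["frame"],cv2.COLOR_BGR2HSV); d=np.abs(S["frame"].astype(int)-cv2.imread("pics/side0.png")).sum(2)
# sample along axis line and perpendicular +-1px
a=proj(S,M2+bz*.03); b=proj(S,M2-bz*.10); u=(b-a)/np.linalg.norm(b-a)
a=a+[.35,0]
for k in np.arange(0,np.linalg.norm(b-a)+4,1.):
    q=a+u*k; pt=cv2.getRectSubPix(S["frame"],(1,1),tuple(map(float,q)))[0,0]
    mm=k/np.linalg.norm(b-a)*130-30
    print(q.round(1),round(mm,1),pt)
```

```text
tip [229.51   251.3021] pin end if no slip [221.8862 263.454 ] 5mm less [222.7356 262.1001] handle bottom [242.3702 230.804 ]
mouth sunk7 [236.5148 240.6963] exit [227.5375 254.9915]
[243.8 229.6] -30.0 [  0  79 173]
[243.3 230.5] -27.0 [  0  80 174]
[242.8 231.3] -24.1 [  0  80 173]
[242.2 232.2] -21.1 [ 12  84 169]
[241.7 233. ] -18.2 [ 63  94 151]
[241.2 233.9] -15.2 [ 94 105 124]
[240.6 234.7] -12.3 [107 111 115]
[240.1 235.6] -9.3 [110 112 113]
[239.6 236.4] -6.4 [110 112 114]
[239.  237.3] -3.4 [111 111 111]
[238.5 238.1] -0.4 [111 110 111]
[238.  238.9] 2.5 [112 110 109]
[237.4 239.8] 5.5 [108 107 105]
[236.9 240.6] 8.4 [111 110 108]
[236.4 241.5] 11.4 [119 119 115]
[235.8 242.3] 14.3 [130 129 125]
[235.3 243.2] 17.3 [130 129 126]
[234.8 244. ] 20.2 [124 124 119]
[234.2 244.9] 23.2 [121 121 118]
[233.7 245.7] 26.2 [121 119 117]
[233.2 246.6] 29.1 [123 121 120]
[232.6 247.4] 32.1 [129 127 128]
[232.1 248.3] 35.0 [134 130 133]
[231.6 249.1] 38.0 [135 131 134]
[231.1 250. ] 40.9 [132 128 132]
[230.5 250.8] 43.9 [132 130 132]
[230.  251.6] 46.8 [130 128 128]
[229.5 252.5] 49.8 [126 124 122]
[228.9 253.3] 52.8 [123 122 120]
[228.4 254.2] 55.7 [121 121 118]
[227.9 255. ] 58.7 [120 119 117]
[227.3 255.9] 61.6 [112 116 119]
[226.8 256.7] 64.6 [ 87 109 124]
[226.3 257.6] 67.5 [ 57 102 129]
[225.7 258.4] 70.5 [ 39  98 130]
[225.2 259.3] 73.5 [ 36  97 131]
[224.7 260.1] 76.4 [ 36  98 132]
[224.1 261. ] 79.4 [ 34  95 130]
[223.6 261.8] 82.3 [ 35  97 130]
[223.1 262.7] 85.3 [ 35  97 130]
[222.5 263.5] 88.2 [ 41 101 134]
[222.  264.4] 91.2 [ 54 111 143]
[221.5 265.2] 94.1 [ 79 127 159]
[220.9 266. ] 97.1 [ 95 142 174]
[220.4 266.9] 100.1 [100 146 177]
[219.9 267.7] 103.0 [ 94 140 169]
[219.4 268.6] 106.0 [ 90 133 160]
[218.8 269.4] 108.9 [ 90 132 160]
```

Visible brass is 27.7 mm along the axis, plus about 3 mm hidden behind the barrel rim, so about 31 mm stands out. The pin end is where a punch without slip would have put it (92.7 mm seen against 91.8 predicted). I withdraw and return the punch.

Run:
```python
from h import *
bx,by,bz,RB=bore(); M2=np.array([.6244,.2522,.1735])+bx*.0022
print(bot.servo_line(M2+bz*(.0842-.02),.05),bot.servo_line(M2+bz*(.0842+.09),.12))
s=bot.read_state();print(s["wrist_force"],s["time"])
P=np.array([.5999,-.1689,0])
bot.move_pose(P+[0,0,.285],RG); bot.servo_line(P+[0,0,.20],.15)
S,T=cams(); s=bot.read_state(); tip=s["position"]-[0,0,.0842]
print(proj(S,tip),s["position"],s["time"]); d=S["frame"].astype(int); sat=d.max(2)-d.min(2)
m,st,ce=blob(mask(S["frame"],5,20,180,90),proj(S,tip+[0,0,.1]),15);print("handle",st,ce,proj(S,tip+[0,0,.1]))
cv2.imwrite("pics/back.png",np.hstack([cv2.resize(S["frame"][115:215,270:370],(400,400),interpolation=cv2.INTER_CUBIC),cv2.resize(S["frame"][215:275,205:265],(400,400),interpolation=cv2.INTER_CUBIC)]))
```

```text
False False
[-0.344  -0.3752 -1.6857] 16.95
[315.7886 175.2862] [ 0.6005 -0.1689  0.2021] 19.3333
handle [312 132   9  23 159] [316.0692 142.8868] [316.6099 142.8371]
```

View pics/back.png

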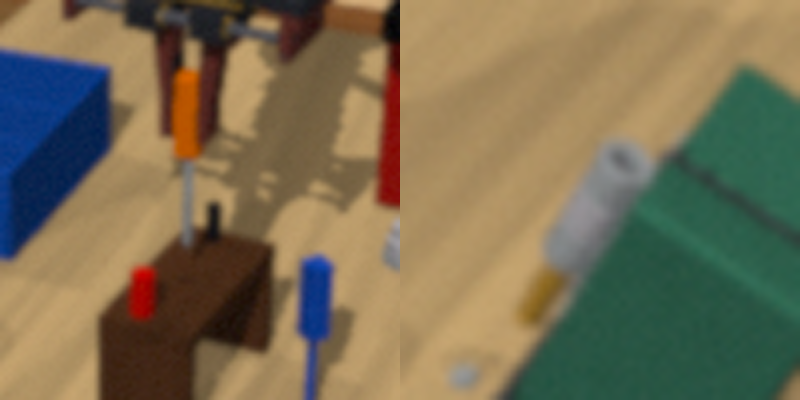

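The back crop shows the punch upright above the rack's middle, held as at the first lift, with the pin still standing out below and the tin sprung back. I lower and release.

Run:
```python
from h import *
P=np.array([.5999,-.1689,0])
print(bot.servo_line(P+[0,0,.112],.06,contact_N=8)); s=bot.read_state();print(s["position"],s["wrist_force"])
if s["position"][2]<.116:
    print(bot.servo_line(P+[0,0,.1038],.02,contact_N=5)); s=bot.read_state();print(s["position"],s["wrist_force"])
```

```text
False
[ 0.6001 -0.169   0.1125] [ 0.3946 -0.5604 -1.9208]
True
[ 0.5999 -0.1689  0.1042] [-0.8766 -0.5724  3.5353]
```

Run:
```python
from h import *
P=bot.read_state()["position"]
bot.move_gripper(.05); bot.servo_line(P+[0,0,.13],.12)
bot.movej([-1.225,.091,1.231,0,1.82,-.057]); bot.pause(.3)
S,T=cams(); print(bot.read_state()["time"])
for n,c,near in(("s",S,(318,175)),("t",T,(371,166))):
    m,st,ce=blob(mask(c["frame"],5,20,180,100),near,12);print(n,st,ce)
o=[]
for n,c in(("side",S),("top",T)):
    b=cv2.imread(f"pics/{n}0.png"); d=(np.abs(c["frame"].astype(int)-b).sum(2)>90).astype(np.uint8)
    k,l,st,ce=cv2.connectedComponentsWithStats(d); print(n,[(st[i].tolist()) for i in range(1,k) if st[i,4]>3])
cv2.imwrite("pics/end.png",np.hstack([cv2.resize(S["frame"][150:210,285:345],(400,400),interpolation=cv2.INTER_CUBIC),cv2.resize(S["frame"][215:275,205:265],(400,400),interpolation=cv2.INTER_CUBIC)]))
```

```text
25.6083
s [312 164   9  23 161] [316.     175.0683]
t [367 161   9  11  67] [370.9104 164.806 ]
side [[460, 76, 4, 3, 7], [470, 87, 2, 3, 5], [470, 96, 4, 7, 16], [459, 143, 5, 5, 14], [223, 255, 7, 9, 35]]
top [[594, 279, 8, 4, 21], [586, 284, 5, 4, 13], [596, 288, 3, 3, 6], [556, 290, 28, 13, 107], [565, 301, 12, 7, 29]]
```

View pics/end.png

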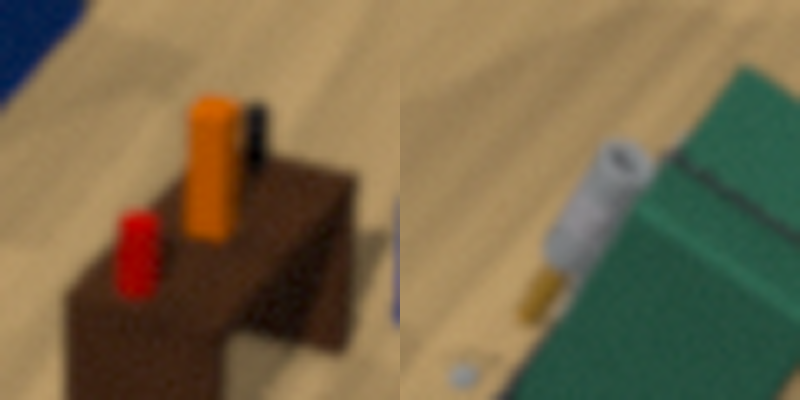

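The end crop shows the punch upright in the middle hole, (316,175) as at the start; the only other change in the scene is the pin. I do a last numeric check of the protrusion, then hand in.

Run:
```python
from h import *
S=viewer.read_camera("side"); bx,by,bz,RB=bore(); M2=np.array([.6244,.2522,.1735])+bx*.0022
k=np.arange(-.03,.11,.0005); q=np.array([proj(S,M2-bz*t) for t in k])+[.35,0]
best=None
for off in(-.7,0,.7):
    v=cv2.remap(S["frame"],(q[:,0]+off).astype(np.float32)[None],q[:,1].astype(np.float32)[None],1)[0].astype(float)
    y=v[:,2]-v[:,0]; bl=v[:,0]
    i=np.where((bl<78)&(k>.03)&(k<.095))[0]; j=np.where((bl<67)&(k>.03)&(k<.1))[0]
    print(off,"brass from",k[i[0]]*1e3,"to",k[j[-1]]*1e3)
```

```text
-0.7 brass from 57.00000000000008 to 83.5000000000001
0 brass from 57.50000000000008 to 85.5000000000001
0.7 brass from 58.50000000000008 to 86.5000000000001
```

```bash
python3 -c "
from plant import bot
print(bot.sign_off(),bot.read_state()['time'])"
```

```text
the job is handed in; nothing more can be done
the job is handed in; nothing more can be done
```

The pin is pushed through and the punch is back upright in the rack's middle hole. I handed the job in just after 25.6 s of robot time.

**Push:** I leaned the punch with the barrel and pushed at a steady 14 N or so. The punch advanced about 31 mm after the pin began to slide. The largest sideways force was about 4 N.

**Last checks:**
- **Pin:** with the tin sprung back, about 28 mm of brass is visible, plus about 3 mm hidden behind the barrel rim. That is roughly 31 mm standing out against the 25 mm needed, and it agrees with the force and travel record.
- **Punch:** it is upright within about 1 px of its starting image position, resting on the plate. The gripper is well clear.
- **Other objects:** comparing both camera views with the starting pictures showed no change beyond the pin and the arm itself. The tire lever, lockring tool, coaster, oil bottle and blue look-alike have not moved.

**Disagreements:**
- My first estimate of the bore mouth was about 2 mm off, partly from a half-pixel error in reading crops. I corrected it by comparing tip and ring in both views before entering the bore.
- Two rough readings by eye from the crops, about 23 and 27 mm of protrusion, were lower than the sampled 31 mm. I trust the sampled figure because it matches the punch's travel.

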